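# Load the inspection pallet past its gravity catch

## Robot

A 6-joint arm with a two-finger parallel gripper is mounted at the origin on a cart in front of the work surface, level with it; the furniture and walls round the work are solid. World frame = base frame: x ahead of the robot, y to its left, z up, the work surface at z = 0. Lengths are in mm, angles in rad, forces in N, time in s.
With the tool pointing down it reaches from about 350 to 850 mm from the base axis. Payload 8.1 kg.
Tool frame: the origin (TCP) lies at the very end of the fingers, on their centre line; the grasp point (between the pads) lies 19 mm behind it (env.grip_point_offset is the distance from the TCP to the grasp point, in mm); z points along the fingers, x is the direction in which the jaws open and shut, and the axes are right-handed (so a half turn about z gives the same grasp; the last joint's range is limited). The gripper opens to 93 mm and grips with 3 to 60 N. Pads are 15 mm wide; open, the fingers measure 128 mm over their backs; the gripper's body (75 mm by 188 mm) begins 65 mm behind the grasp point.
Start: joints at [-1.252, 0.13, 1.488, -0, 1.523, -0.085], TCP at [235.769, -551.741, 218.635] pointing down, gripper open.
Joint ranges: [-2.96, 2.96], [-0.89, 2.26], [0.02, 2.5], [-1.34, 4.48], [0, 2.73], [-2.66, 2.66]. Speed limits (rad/s): [2.39, 2.39, 2.79, 3.14, 3.14, 3.14].

## Interface

Orientations are given as a 3x3 rotation matrix whose columns are the frame's x, y, z axes.
In Python, from rig import readout, capture, camera_info, ticket, env gives the robot as it stands.
- The arm moves only by the tool drive_tool, never from a script. Its arguments are lists of equal length, an entry for each row: "dp": the shift along the tool's x, y, z in mm, a list of three; "angular": the turn, a rotation vector about the tool's x, y, z in degrees, a list of three; "fingers": the finger opening in mm, from 0 to 93. In form: {"dp": [[x, y, z], ...], "angular": [[ax, ay, az], ...], "fingers": [fingers, ...]}. A call has exactly 10 rows; each row is the pose to reach, as a shift and turn from the pose measured when the call began, along the tool's axes at that moment; what a row does not reach only later rows make up. A row lasts 1/8 s, in which the tool goes at most 62.5 mm and 10.7 degrees, less where a joint would pass 70% of its speed; a pose out of reach is approached as far as the arm can. A call with a gripper value outside its range is refused whole. The fingers move at their own pace and stop on an object; the grip force is fixed at half the most. Time passes only in rows, so rows that repeat a pose let the fingers close, or fill a call up. It gives the time, the measured TCP pose, the force and the opening at its end, in the units of the state.
- readout.state(): the state, without advancing time (a new reading comes with each control period).
- capture(name): name is "side" or "top"; returns the picture (384x512x3 uint8, red, green, blue); there is no depth.
- camera_info(name): a dict with "camera_matrix" (3x3 intrinsics, pixels), "dist" ([k1, k2, p1, p2, k3] as OpenCV has them; the pictures are not rectified), "R" (3x3) and "t" (3): a world point X has camera coordinates R X + t. Camera axes: x right, y down, z forward; pixel columns grow to the right and rows downward; lengths in mm; the calibration is good to about 2 mm. A picture is of the moment at which its call begins. camera_info takes no time and is no camera call.
- ticket.hand_in(): hands the job in, once; it reports no verdict.
The state is a dict: "clock": time; "qpos": joint angles; "joint_vel": joint speeds; "effort": joint torques, N m; "tcp_pos": TCP position; "tcp_rot": TCP orientation; "wrist_force": force on the tool from outside, world axes, zero at the start; "ft_torque": the same for the moment, N m; "finger_gap": finger opening in mm.
Only numpy, scipy, OpenCV 4.12 (cv2) and the standard library are available. Lean on these libraries where they do the work, as an engineer would, in place of code of your own. Each camera call takes 0.05 s, during which the arm holds its last target.

## Task

Pick up the inspection pallet by its post, set it flat in the mouth of the docking rails and slide it in, nose first, so that its own front edge lifts the hinged catch. Press it gently against the sprung buffer, without driving the buffer hard onto its end stop, until the catch has dropped fully down behind the pallet's tail, then let go so that the catch holds it. Do not touch the catch with the robot and leave the loose things around undisturbed.

Things in the scene. Friction and masses are not known exactly. Their poses are not given: they have to be found in the camera images.
- pallet_post (a point): grip point on the loose pallet: on the axis of its upright round steel post (14 mm diameter, top 82 mm above the pallet's underside), 64 mm above the underside; the post stands up through a flange whose top is 38 mm above the underside, so grip it above that. Axes: x towards the pallet's nose, y to its left, z up. The plate's centre is 6 mm to the left (+y) of the post
- pallet_middle (a point): centre of the pallet's plate, 7 mm above its underside; same axes as the post. The pallet is a steel plate 100 (x) x 84 (y) x 14 mm, about 0.5 kg in all, flat on the worktop at the start, with a steel turned flange (57 mm diameter, 24 mm high) on its top round the post. Its nose is the 84 mm edge with two small dowel holes near its middle; the other has none
- pallet_nose (a point): middle of the pallet's front (nose) edge face, 7 mm above its underside, 50 mm ahead of the plate's centre; same axes
- dock: fixed smooth grey bed on the worktop, 360 x 150 mm, 10 mm high, with two steel guide rails and a dark gate unit that carries catch and buffer. Origin on the worktop under the lane's centre line; x points the way the pallet goes in, y left, z up; bed from x = -180 to +180 mm. The gate unit may be clamped up to 22 mm either way along x from nominal; this shift is not measured: feel for it
- rail_mouth (a point): middle of the mouth of the rails, on the top of the bed, at dock x = -65 mm; dock axes. The rails are 13 mm high above the bed and 88 mm apart inside (2 mm play each side of the pallet) from dock x = -30 to +104 mm; from -65 to -30 mm they are flared, about 8 mm wider each side at the mouth
- catch (a joint): steel gravity catch (rad): 0 = fully down, about 0.34 riding on the pallet. A 10 mm wide arm over the lane's left edge (dock y 29 to 39 mm) slopes from a hinge at x = -30 mm, 42 mm up, down to its tip at x = 0 (plus shift), 10 mm below the pallet's top; hinge and post reach back to x = -39 mm, 50 mm high. It drops when the tail is 4 to 7 mm past x = 0 plus shift and blocks the way back
- buffer (a joint): sprung buffer (m) facing the nose: 0 = out, its 40 mm wide face at dock x = 97.5 mm plus shift; 0.0125 = hard end stop. Pushes 2.5 N at 0, +0.4 N per mm, 7.5 N at the end. The catch drops at about 6 to 9 mm; once let go, the spring pushes the pallet back until its tail meets the catch (about 2.5 mm) or friction holds it. The pallet's sliding friction adds about 1 to 3 N
- ring: loose steel setting ring, 39 mm diameter, 14 mm high, origin at the centre of its underside: a bystander
- fitting: loose brass hose fitting, 12 mm across, 23 mm high, standing, origin at the centre of its underside: a bystander
- block: loose steel gauge block, 19 x 36 x 30 mm, origin at the centre of its underside: a bystander
- magnet: loose black magnet base, 48 x 50 x 51 mm, origin at the centre of its underside: a bystander

How it is judged:
By the outcome, as a careful person would: the job done as asked, in the order asked, and still so for the second after the job is handed in, with the robot touching nothing.
It also fails if it takes over 61 s, if anything falls off the work surface, if the arm or the gripper's body presses on something with over 40 N, if the wrist force passes 120 N, or if a joint passes its speed limit or range.

## Working session

There is one attempt and no reset: what is moved stays moved. The work goes in short steps, Python scripts to look and compute and a tool call to move; the robot and the scene stay as the last step left them, time stands still between calls to the robot, and variables do not carry over. Pictures are saved under pics/ and viewed, and the job is handed in when it is done.

Besides the shell and the picture viewer there is one more tool, called after "Call:" as a command line: name --argument value ..., lists and objects as JSON in quotes. drive_tool: Moves the arm, as the interface text tells. Its arguments: {"type":"object","properties":{"dp":{"type":"array"},"angular":{"type":"array"},"fingers":{"type":"array"}},"required":["dp","angular","fingers"]}

```bash
ls; mkdir -p pics; python3 - <<'E'
from rig import readout,capture,camera_info,env
import cv2,numpy as np
print(readout.state())
for n in("side","top"):
    im=capture(n); cv2.imwrite(f"pics/{n}0.png",im[:,:,::-1]); print(n,camera_info(n))
E
```

```text
pics
{'clock': 0.0, 'qpos': array([-1.25239702e+00,  1.31141857e-01,  1.48924630e+00, -4.99300342e-05,
        1.52297732e+00, -8.54104032e-02]), 'joint_vel': array([-0.00129578, -0.00030977, -0.00116267,  0.00112108,  0.00061224,
        0.00024774]), 'effort': array([-5.76424791e-04, -5.59830809e+01, -4.91771221e+01,  7.68589578e-02,
        3.55594454e-02, -1.43476900e-04]), 'tcp_pos': array([ 235.57982624, -551.22082511,  217.61707804]), 'tcp_rot': array([[ 3.92926185e-01, -9.19569818e-01, -6.02339810e-04],
       [-9.19568311e-01, -3.92926634e-01,  1.66809567e-03],
       [-1.77060578e-03, -1.01545865e-04, -9.99998427e-01]]), 'wrist_force': array([-0.21408281, -0.69035759,  0.14360148]), 'ft_torque': array([ 0.06379908, -0.00343661,  0.06769026]), 'finger_gap': 92.88614889853585}
side {'camera_matrix': array([[484.02141163,   0.        , 259.18808695],
       [  0.        , 484.02141163, 195.21973633],
       [  0.        ,   0.        ,   1.        ]]), 'dist': array([-0.01212696,  0.        ,  0.        ,  0.        ,  0.        ]), 'R': array([[-0.9988801 ,  0.04621403, -0.01013969],
       [ 0.02781647,  0.40025856, -0.91597998],
       [-0.03827263, -0.91523622, -0.40109582]]), 't': array([ 566.77409713,  116.59830522, 1075.11356448])}
top {'camera_matrix': array([[457.98739712,   0.        , 262.65510472],
       [  0.        , 457.98739712, 189.62846665],
       [  0.        ,   0.        ,   1.        ]]), 'dist': array([-0.08736258,  0.        ,  0.        ,  0.        ,  0.        ]), 'R': array([[ 0.01390359, -0.99976085,  0.01687998],
       [-0.99199564, -0.01591059, -0.1252657 ],
       [ 0.12550431, -0.01500322, -0.99197962]]), 't': array([-147.629767  ,  554.46947856,  931.58212662])}
```

View pics/side0.png

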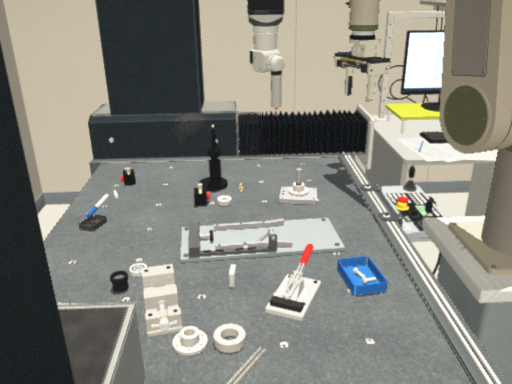

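View pics/top0.png

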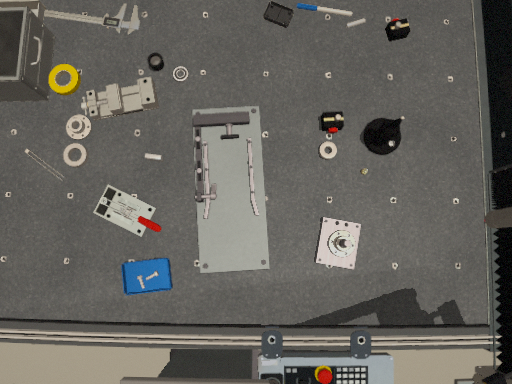

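```bash
python3 - <<'E'
import cv2
t=cv2.imread("pics/top0.png");s=cv2.imread("pics/side0.png")
cv2.imwrite("pics/t_dock.png",cv2.resize(t[95:285,180:280],None,fx=3.1,fy=3.1,interpolation=cv2.INTER_CUBIC))
cv2.imwrite("pics/t_pal.png",cv2.resize(t[210:275,305:370],None,fx=9,fy=9,interpolation=cv2.INTER_CUBIC))
cv2.imwrite("pics/s_dock.png",cv2.resize(s[150:270,170:350],None,fx=4.4,fy=4.4,interpolation=cv2.INTER_CUBIC))
E
```

```text
(no output)
```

View pics/t_dock.png

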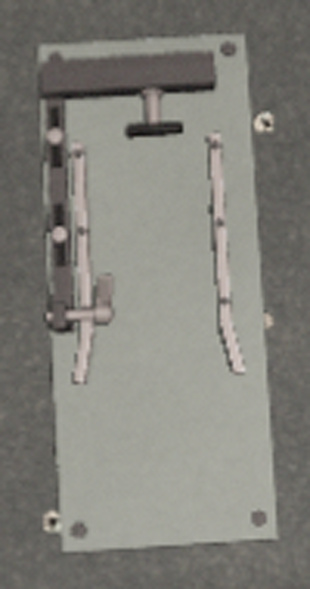

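View pics/t_pal.png

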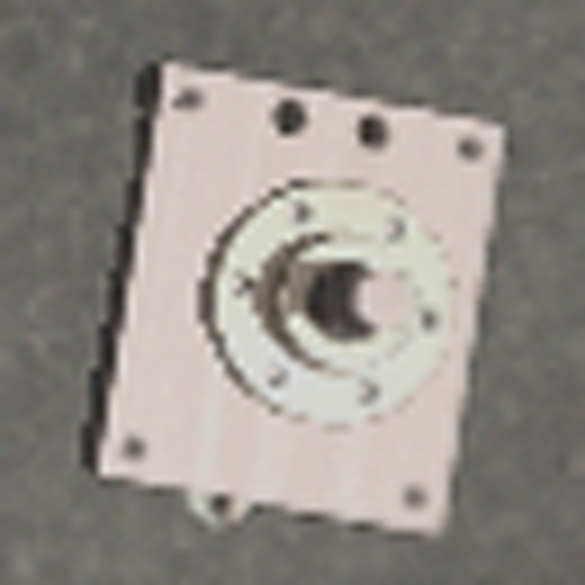

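View pics/s_dock.png

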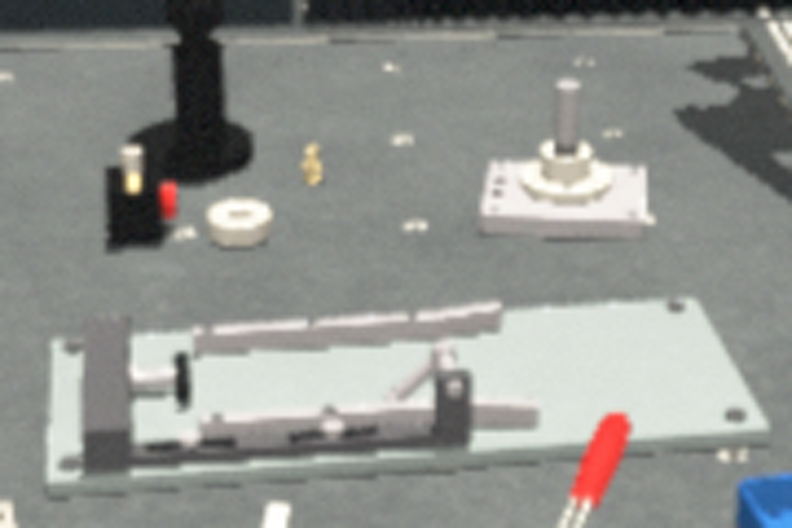

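```bash
cat > h.py <<'E'
import cv2,numpy as np
from rig import camera_info
def ray(n,uv):
    c=camera_info(n); p=cv2.undistortPoints(np.array(uv,float).reshape(-1,1,2),c["camera_matrix"],c["dist"]).reshape(-1,2)
    d=np.c_[p,np.ones(len(p))]@c["R"]; return -c["R"].T@c["t"],d
def plane(n,uv,z):
    o,d=ray(n,uv); return o+d*((z-o[2])/d[:,2])[:,None]
def proj(n,X):
    c=camera_info(n); return cv2.projectPoints(np.array(X,float).reshape(-1,1,3),cv2.Rodrigues(c["R"])[0],c["t"],c["camera_matrix"],c["dist"])[0].reshape(-1,2)
def tri(ua,ub):
    oa,da=ray("top",ua);ob,db=ray("side",ub);r=[]
    for a,b in zip(da,db):
        s=np.linalg.lstsq(np.c_[a,-b],ob-oa,rcond=None)[0]; P,Q=oa+a*s[0],ob+b*s[1]; r.append(np.r_[(P+Q)/2,np.linalg.norm(P-Q)])
    return np.array(r)
E
python3 - <<'E'
from h import *
np.set_printoptions(precision=1,suppress=True)
t=cv2.imread("pics/top0.png");s=cv2.imread("pics/side0.png")
for p in [(150,235),(260,235),(400,235)]:pass
print(t[240,230],t[230,325],t[300,420], s[230,310],s[196,285])
hsv=cv2.cvtColor(t,cv2.COLOR_BGR2HSV)
# pallet: bright
def blob(im,mask,seed):
    n,l,st,ce=cv2.connectedComponentsWithStats(mask.astype(np.uint8)); k=l[seed[1],seed[0]]; print("area",st[k]); m=(l==k).astype(np.uint8); return max(cv2.findContours(m,0,1)[0],key=cv2.contourArea)
c=blob(t,t.min(2)>125,(325,230))
r=cv2.minAreaRect(c);bp=cv2.boxPoints(r);print(r,bp)
P=plane("top",bp,14);print(P);print(np.linalg.norm(P-np.roll(P,-1,0),axis=1),P.mean(0))
b=t.astype(int)
m=((abs(b-np.array(t[240,230]).astype(int)).max(2)<30))
c=blob(t,m,(230,240)); hull=cv2.convexHull(c); q=cv2.approxPolyDP(hull,6,True).reshape(-1,2);print(q)
P=plane("top",q,10);print(P);print(np.linalg.norm(P-np.roll(P,-1,0),axis=1))
E
```

```text
[154 163 163] [195 201 213] [93 97 99] [219 226 219] [238 242 246]
area [ 316  217   45   53 1630]
((338.189208984375, 244.3648681640625), (38.962562561035156, 49.977294921875), 9.462322235107422) [[314.9 265.8]
 [323.1 216.5]
 [361.5 222.9]
 [353.3 272.2]]
[[ 397.8 -253.1   14. ]
 [ 503.1 -270.6   14. ]
 [ 490.4 -354.2   14. ]
 [ 384.9 -335.5   14. ]]
[106.8  84.5 107.1  83.5] [ 444.  -303.3   14. ]
area [ 193  106   77  167 9204]
[[258 106]
 [269 268]
 [200 272]
 [193 110]]
[[ 747.5 -126.7   10. ]
 [ 391.9 -155.6   10. ]
 [ 381.2   -8.9   10. ]
 [ 735.9   17.7   10. ]]
[356.8 147.  355.7 144.9]
```

```bash
cat >> h.py <<'E'
def edges(im,corn,w=4,lo=.12,hi=.88,pol=None):
    g=cv2.GaussianBlur(cv2.cvtColor(im,cv2.COLOR_BGR2GRAY).astype(np.float32),(0,0),.7)
    corn=np.array(corn,float);L=[]
    ctr=corn.mean(0)
    for a,b in zip(corn,np.roll(corn,-1,0)):
        d=(b-a)/np.linalg.norm(b-a);n=np.array([d[1],-d[0]])
        if n@((a+b)/2-ctr)<0:n=-n
        s=np.arange(-w,w+.01,.25);pts=[]
        for f in np.linspace(lo,hi,40):
            p=a+(b-a)*f;xy=(p+np.outer(s,n)).astype(np.float32)
            v=cv2.remap(g,xy[:,:1].copy(),xy[:,1:].copy(),1).ravel();dv=-np.gradient(v)  # bright inside
            k=np.argmax(dv)
            if dv[k]>2 and 0<k<len(s)-1:pts.append(p+s[k]*n)
        pts=np.array(pts,np.float32)
        l=cv2.fitLine(pts,cv2.DIST_HUBER,0,.01,.01).ravel()
        L.append(np.cross([l[2],l[3],1],[l[2]+l[0],l[3]+l[1],1])); r=abs((pts-l[2:])@np.array([-l[1],l[0]]));print("edge n",len(pts),"med res",np.median(r))
    C=[]
    for i in range(4):
        x=np.cross(L[i-1],L[i]);C.append(x[:2]/x[2])
    return np.array(C)
E
python3 - <<'E'
from h import *
np.set_printoptions(precision=1,suppress=True)
t=cv2.imread("pics/top0.png");s=cv2.imread("pics/side0.png")
for n in("top","side"):
    c=camera_info(n);print(n,-c["R"].T@c["t"])
def rep(n,q,z):
    P=plane(n,q,z);print(q.round(1).tolist());print(P,np.linalg.norm(P-np.roll(P,-1,0),axis=1),"c",P.mean(0))
    return P
qp=edges(t,[[316,264],[323,216.5],[361.5,222.9],[354,270]],3);rep("top",qp,14)
qb=edges(t,[[193,107],[259,106],[269,268],[200,272]],4);P=rep("top",qb,10)
print("bed yaw",np.degrees(np.arctan2(*((P[0]+P[1]-P[2]-P[3])[[1,0]]))))
a=170;b=150;k=4.4
qs=edges(s,[[48/k+a,340/k+b],[697/k+a,300/k+b],[768/k+a,430/k+b],[48/k+a,480/k+b]],3);P=rep("side",qs,10)
print("bed yaw",np.degrees(np.arctan2(*((P[0]+P[3]-P[2]-P[1])[[1,0]]))))
qs=edges(s,[[485/k+a,163/k+b],[645/k+a,163/k+b],[647/k+a,212/k+b],[482/k+a,210/k+b]],2);P=rep("side",qs,14)
v=s.copy()
E
```

```text
top [ 435.2 -124.8  996.1]
side [604.  911.1 543.8]
edge n 40 med res 0.16312495
edge n 40 med res 0.12712562
edge n 40 med res 0.14823991
edge n 40 med res 0.11485671
[[315.4, 262.2], [323.0, 216.5], [360.8, 223.5], [353.7, 269.1]]
[[ 405.5 -254.2   14. ]
 [ 503.1 -270.5   14. ]
 [ 489.2 -352.5   14. ]
 [ 391.5 -336.4   14. ]] [99.  83.2 99.  83.4] c [ 447.3 -303.4   14. ]
edge n 40 med res 0.2012653
edge n 39 med res 0.17630427
edge n 40 med res 0.1890707
edge n 33 med res 0.20366839
[[191.4, 109.2], [258.4, 105.1], [269.1, 268.0], [199.3, 273.0]]
[[ 737.7   21.4   10. ]
 [ 749.7 -127.6   10. ]
 [ 391.8 -155.8   10. ]
 [ 379.1   -7.4   10. ]] [149.5 358.9 148.9 359.7] c [564.6 -67.4  10. ]
bed yaw 4.545890978227217
edge n 37 med res 0.41400364
edge n 40 med res 0.11826253
edge n 36 med res 0.27727404
edge n 40 med res 0.22542003
[[182.1, 225.2], [327.8, 217.5], [344.8, 247.2], [180.0, 260.3]]
[[ 747.4 -139.1   10. ]
 [ 389.6 -157.2   10. ]
 [ 378.2   -8.9   10. ]
 [ 735.9   23.6   10. ]] [358.3 148.7 359.1 163. ] c [562.8 -70.4  10. ]
bed yaw 4.046847294105083
edge n 29 med res 0.22385727
edge n 40 med res 0.014303617
edge n 34 med res 0.15049264
edge n 40 med res 0.106128946
[[280.8, 186.2], [316.3, 186.7], [316.8, 199.9], [278.2, 198.1]]
[[ 489.2 -357.2   14. ]
 [ 389.  -347.    14. ]
 [ 401.8 -256.1   14. ]
 [ 503.4 -275.1   14. ]] [100.8  91.8 103.4  83.4] c [ 445.8 -308.9   14. ]
```

```bash
python3 - <<'E'
from h import *
np.set_printoptions(precision=1,suppress=True)
t=cv2.imread("pics/top0.png");s=cv2.imread("pics/side0.png")
print("post top",tri([[347.8,243.3]],[[299.1,168.9]]), plane("top",[[347.8,243.3]],82))
O=np.array([564.2,-68.5]);y=np.radians(4.54);X=np.array([np.cos(y),np.sin(y)]);Y=np.array([-X[1],X[0]])
D=lambda x,yy,z:np.r_[O+X*x+Y*yy,z]
def todock(P):return np.c_[(P[:,:2]-O)@X,(P[:,:2]-O)@Y,P[:,2]]
f=lambda p:(np.array(p,float)/3.1+[180,95]-.5*(1-1/3.1))
print("rails inner z23",todock(plane("top",f([[86,150],[87,300],[210,150],[219,300]]),23)))
print("buffer face z30,20",todock(plane("top",f([[127,136],[182,134]]),30)),todock(plane("top",f([[127,136],[182,134]]),20)))
print("catch hinge z50, back",todock(plane("top",f([[105,322],[58,328]]),50)), "tip z24", todock(plane("top",f([[105,274]]),24)))
# overlays
for n,im,o,k,wh in(("top",t,(180,95),3.1,(100,190)),("side",s,(170,200),4.4,(180,70))):
    v=cv2.resize(im[o[1]:o[1]+wh[1],o[0]:o[0]+wh[0]],None,fx=k,fy=k,interpolation=cv2.INTER_CUBIC)
    def pl(pts,c):
        q=(proj(n,pts)-o+.5*(1-1/k))*k;cv2.polylines(v,[q.round().astype(int)],False,c,1)
    pl([D(-180,75,10),D(180,75,10),D(180,-75,10),D(-180,-75,10),D(-180,75,10)],(0,0,255))
    for sg in(1,-1): pl([D(-65,sg*52,23),D(-30,sg*44,23),D(104,sg*44,23)],(0,255,0))
    cv2.imwrite(f"pics/ov_{n}.png",v)
E
```

```text
post top [[ 444.9 -309.9   83.1    1.3]] [[ 445.5 -310.2   82. ]]
rails inner z23 [[ 97.7  42.7  23. ]
 [ -8.   47.2  23. ]
 [ 92.3 -43.9  23. ]
 [-13.7 -43.7  23. ]]
buffer face z30,20 [[104.2  13.1  30. ]
 [103.2 -25.2  30. ]] [[106.7  13.7  20. ]
 [105.7 -25.   20. ]]
catch hinge z50, back [[-27.   33.3  50. ]
 [-29.1  65.   50. ]] tip z24 [[ 9.2 33.8 24. ]]
```

View pics/ov_top.png

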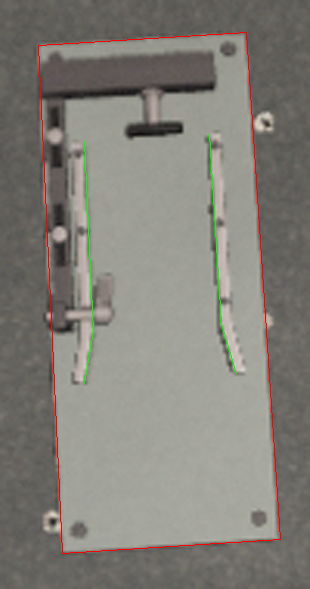

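View pics/ov_side.png

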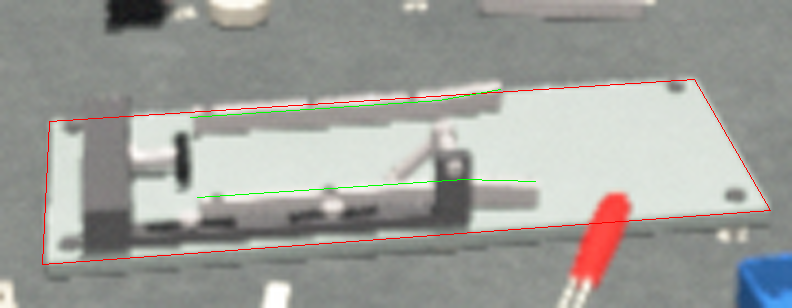

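Call:
drive_tool --dp '[[-25,-50,0],[-50,-100,10],[-75,-155,30],[-100,-205,50],[-120,-250,65],[-139.5,-288,75],[-139.5,-288,75],[-139.5,-288,75],[-139.5,-288,75],[-139.5,-288,75]]' --angular '[[0,0,-9],[0,0,-18],[0,0,-28],[0,0,-38],[0,0,-48],[0,0,-57.4],[0,0,-57.4],[0,0,-57.4],[0,0,-57.4],[0,0,-57.4]]' --fingers '[93,93,93,93,93,93,93,93,93,93]'

```text
clock: 1.35
tcp_pos: [445.1, -310.7, 143.3]
tcp_rot: [[0.986, -0.167, -0.0], [-0.167, -0.986, 0.001], [-0.0, -0.001, -1.0]]
wrist_force: [-0.2, -0.1, -0.7]
finger_gap: 92.8
```

Call:
drive_tool --dp '[[0.5,-1.2,30],[0.5,-1.2,60],[0.5,-1.2,85],[0.5,-1.2,96],[0.5,-1.2,97],[0.5,-1.2,97],[0.5,-1.2,97],[0.5,-1.2,97],[0.5,-1.2,97],[0.5,-1.2,97]]' --angular '[[0,0,0],[0,0,0],[0,0,0],[0,0,0],[0,0,0],[0,0,0],[0,0,0],[0,0,0],[0,0,0],[0,0,0]]' --fingers '[93,93,93,93,93,93,93,93,93,93]'

```text
clock: 2.6
tcp_pos: [445.9, -309.5, 46.4]
tcp_rot: [[0.986, -0.166, -0.0], [-0.166, -0.986, 0.001], [-0.0, -0.001, -1.0]]
wrist_force: [0.3, -0.2, 0.1]
finger_gap: 93.0
```

```bash
python3 - <<'E'
from h import *
from rig import capture,readout
t=capture("top")[:,:,::-1];s=capture("side")[:,:,::-1]
v=np.vstack([cv2.resize(s[130:230,250:370],(480,400),interpolation=2),]) 
w=cv2.resize(t[170:290,270:400],(433,400),interpolation=2)[:,:320]
cv2.imwrite("pics/g1.png",np.hstack([v,w]));S=readout.state();print(S["tcp_pos"],S["wrist_force"])
E
```

```text
[ 445.84126438 -309.45279652   46.3101666 ] [0.12141368 1.04915393 0.69720046]
```

View pics/g1.png

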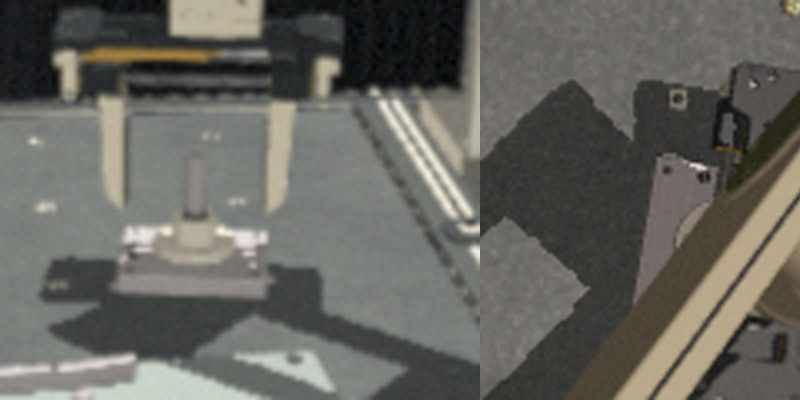

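The side view shows the fingers straddling the post symmetrically (crop x≈112 and 280, post at 196), with the tips above the flange. I'll close now.

Call:
drive_tool --dp '[[0,0,0],[0,0,0],[0,0,0],[0,0,0],[0,0,0],[0,0,0],[0,0,0],[0,0,0],[0,0,0],[0,0,0]]' --angular '[[0,0,0],[0,0,0],[0,0,0],[0,0,0],[0,0,0],[0,0,0],[0,0,0],[0,0,0],[0,0,0],[0,0,0]]' --fingers '[60,40,25,18,10,5,5,5,5,5]'

```text
clock: 3.95
tcp_pos: [445.7, -309.5, 46.3]
tcp_rot: [[0.986, -0.166, -0.0], [-0.166, -0.986, 0.001], [-0.001, -0.001, -1.0]]
wrist_force: [-1.5, 0.1, -0.5]
finger_gap: 13.2
```

Call:
drive_tool --dp '[[0,0,-10],[0,0,-35],[0,0,-65],[-4,-25,-70],[-12,-70,-70],[-21,-125,-70],[-30,-180,-70],[-35,-215,-70],[-36,-223,-70],[-36,-223,-70]]' --angular '[[0,0,0],[0,0,0],[0,0,0],[0,0,-1],[0,0,-4],[0,0,-8],[0,0,-12],[0,0,-14],[0,0,-14.1],[0,0,-14.1]]' --fingers '[5,5,5,5,5,5,5,5,5,5]'

```text
clock: 5.2
tcp_pos: [447.4, -83.6, 116.7]
tcp_rot: [[0.997, 0.08, -0.0], [0.08, -0.997, 0.001], [-0.0, -0.001, -1.0]]
wrist_force: [-0.0, 0.3, -4.2]
finger_gap: 13.3
```

```bash
python3 - <<'E'
from h import *
from rig import capture,readout
t=capture("top")[:,:,::-1];s=capture("side")[:,:,::-1]
cv2.imwrite("pics/t2.png",t);cv2.imwrite("pics/s2.png",s)
v=cv2.resize(s[130:270,170:370],(571,400),interpolation=2)
w=cv2.resize(t[95:285,180:280],(210,400),interpolation=2)
cv2.imwrite("pics/g2.png",np.hstack([v,w]));S=readout.state();print(S["tcp_pos"],S["wrist_force"],S["ft_torque"],S["tcp_rot"])
E
```

```text
[447.41147923 -84.5245778  116.6440927 ] [ 0.93734244  0.25164923 -4.2940841 ] [-0.09971099 -0.10860112 -0.05733629] [[ 9.96961981e-01  7.78887714e-02 -3.84667651e-04]
 [ 7.78890217e-02 -9.96961800e-01  6.85324295e-04]
 [-3.30119886e-04 -7.13203654e-04 -9.99999691e-01]]
```

View pics/g2.png

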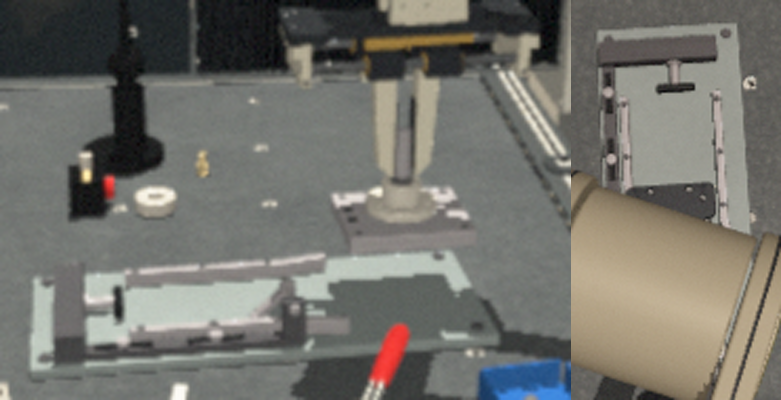

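```bash
python3 - <<'E'
from h import *
np.set_printoptions(precision=1,suppress=True)
t=cv2.imread("pics/t2.png");s=cv2.imread("pics/s2.png")
cv2.imwrite("pics/t2c.png",cv2.resize(t[165:215,195:265],None,fx=8,fy=8,interpolation=2))
cv2.imwrite("pics/s2c.png",cv2.resize(s[185:225,275:345],None,fx=10,fy=10,interpolation=2))
E
```

```text
(no output)
```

View pics/t2c.png

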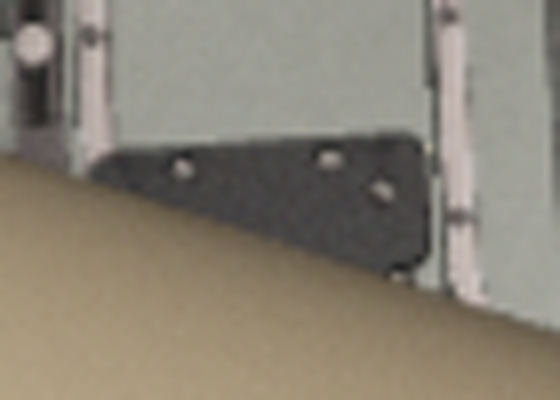

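View pics/s2c.png

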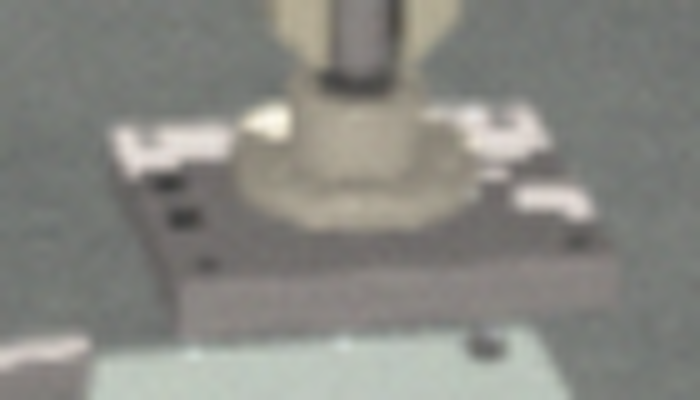

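```bash
python3 - <<'E'
from h import *
np.set_printoptions(precision=1,suppress=True)
q=np.array([[175,278],[618,252],[545,103],[110,128]])/10+[275,185]-.45
P=plane("side",q,84.3);O=np.array([564.2,-68.5]);y=np.radians(4.54);X=np.array([np.cos(y),np.sin(y)]);Y=np.array([-X[1],X[0]])
print(P,np.linalg.norm(P-np.roll(P,-1,0),axis=1));print(np.c_[(P[:,:2]-O)@X,(P[:,:2]-O)@Y])
E
```

```text
[[ 492.8  -39.1   84.3]
 [ 393.9  -45.6   84.3]
 [ 395.4 -128.    84.3]
 [ 499.2 -120.6   84.3]] [ 99.1  82.4 104.1  81.8]
[[ -68.8   35. ]
 [-167.9   36.3]
 [-173.   -46. ]
 [ -68.9  -46.8]]
```

Call:
drive_tool --dp '[[0,-0.7,15],[0,-0.7,35],[0,-0.7,50],[0,-0.7,55],[0,-0.7,57],[0,-0.7,58],[0,-0.7,59],[0,-0.7,59.5],[0,-0.7,60],[0,-0.7,60]]' --angular '[[0,0,0],[0,0,0],[0,0,0],[0,0,0],[0,0,0],[0,0,0],[0,0,0],[0,0,0],[0,0,0],[0,0,0]]' --fingers '[5,5,5,5,5,5,5,5,5,5]'

```text
clock: 6.55
tcp_pos: [447.4, -83.8, 56.7]
tcp_rot: [[0.997, 0.078, -0.0], [0.078, -0.997, 0.001], [-0.0, -0.001, -1.0]]
wrist_force: [-0.9, 0.1, -4.9]
finger_gap: 13.6
```

```bash
python3 - <<'E'
from h import *
from rig import capture,readout
t=capture("top")[:,:,::-1];s=capture("side")[:,:,::-1]
cv2.imwrite("pics/t3.png",t);cv2.imwrite("pics/s3.png",s)
cv2.imwrite("pics/g3.png",cv2.resize(s[180:265,175:350],None,fx=4.5,fy=4.5,interpolation=2));S=readout.state();print(S["tcp_pos"],S["wrist_force"],S["ft_torque"])
E
```

```text
[447.35731289 -83.80455093  56.69333713] [ 0.45224718 -0.01028562 -4.78286825] [-0.06912013 -0.1042006   0.00643304]
```

View pics/g3.png

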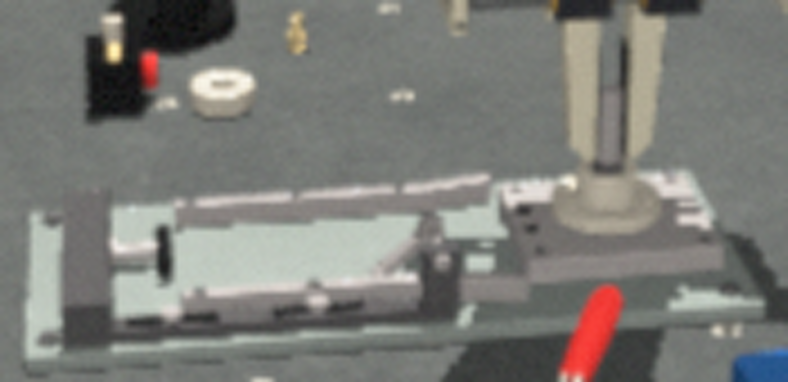

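Call:
drive_tool --dp '[[0,0,0.1],[0,0,0.2],[0,0,0.3],[0,0,0.4],[0,0,0.5],[0,0,0.6],[0,0,0.6],[0,0,0.6],[0,0,0.6],[0,0,0.6]]' --angular '[[0,0,0],[0,0,0],[0,0,0],[0,0,0],[0,0,0],[0,0,0],[0,0,0],[0,0,0],[0,0,0],[0,0,0]]' --fingers '[5,5,5,5,5,5,5,5,5,5]'

```text
clock: 7.9
tcp_pos: [447.5, -83.8, 56.3]
tcp_rot: [[0.997, 0.078, -0.0], [0.078, -0.997, 0.001], [-0.0, -0.001, -1.0]]
wrist_force: [-0.7, 1.2, 0.6]
finger_gap: 13.4
```

Call:
drive_tool --dp '[[3,0,0],[8,0,0],[14,0,0],[20,0,0],[26,0,0],[32,0,0],[37,0,0],[40,0,0],[40,0,0],[40,0,0]]' --angular '[[0,0,0],[0,0,0],[0,0,0],[0,0,0],[0,0,0],[0,0,0],[0,0,0],[0,0,0],[0,0,0],[0,0,0]]' --fingers '[5,5,5,5,5,5,5,5,5,5]'

```text
clock: 9.15
tcp_pos: [487.5, -80.7, 56.3]
tcp_rot: [[0.997, 0.078, 0.0], [0.078, -0.997, 0.001], [0.0, -0.001, -1.0]]
wrist_force: [0.1, 0.3, -1.5]
finger_gap: 13.7
```

```bash
python3 - <<'E'
from h import *
from rig import capture,readout
t=capture("top")[:,:,::-1];s=capture("side")[:,:,::-1]
cv2.imwrite("pics/t4.png",t);cv2.imwrite("pics/s4.png",s)
v=cv2.resize(s[180:265,175:350],(617,300),interpolation=2);w=cv2.resize(t[130:230,190:265],(169,225),interpolation=2)
w=cv2.copyMakeBorder(w,0,75,0,0,0)
cv2.imwrite("pics/g4.png",np.hstack([v,w]));S=readout.state();print(S["tcp_pos"],S["wrist_force"],S["ft_torque"])
E
```

```text
[487.37861364 -80.69532274  56.30750448] [ 1.59709522  0.2095099  -2.62230352] [-0.08178663 -0.15583336 -0.02371862]
```

View pics/g4.png

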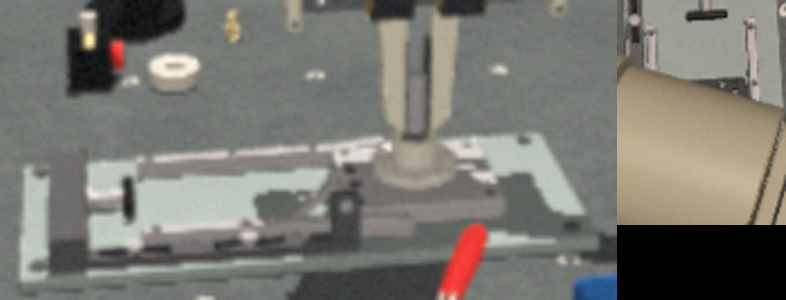

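Call:
drive_tool --dp '[[2,0,0],[4,0,0],[7,0,0],[10,0,0],[13,0,0],[16,0,0],[19,0,0],[22,0,0],[24,0,0],[25,0,0]]' --angular '[[0,0,0],[0,0,0],[0,0,0],[0,0,0],[0,0,0],[0,0,0],[0,0,0],[0,0,0],[0,0,0],[0,0,0]]' --fingers '[5,5,5,5,5,5,5,5,5,5]'

```text
clock: 10.5
tcp_pos: [512.4, -78.8, 56.3]
tcp_rot: [[0.997, 0.078, 0.0], [0.078, -0.997, 0.001], [0.0, -0.001, -1.0]]
wrist_force: [-1.6, -0.3, 0.6]
finger_gap: 13.5
```

```bash
cat > look.py <<'E'
import sys
from h import *
from rig import capture,readout
n=sys.argv[1]
s=capture("side")[:,:,::-1]
cv2.imwrite(f"pics/s{n}.png",s)
cv2.imwrite(f"pics/g{n}.png",cv2.resize(s[195:265,175:310],None,fx=5.5,fy=5.5,interpolation=2));S=readout.state();np.set_printoptions(precision=2,suppress=True);p=S["tcp_pos"]
O=np.array([564.2,-68.5]);y=np.radians(4.54);X=np.array([np.cos(y),np.sin(y)]);Y=np.array([-X[1],X[0]])
F=S["wrist_force"];print(S["clock"],p,"dock",(p[:2]-O)@X,(p[:2]-O)@Y,"F dock",F[:2]@X,F[:2]@Y,F[2],S["ft_torque"])
E
python3 look.py 5
```

```text
10.55 [512.45 -78.75  56.29] dock -52.4040764890576 -6.123762093068955 F dock -0.5945953633351161 -0.22443365809056293 0.014411058661186305 [-0.1   0.   -0.04]
```

View pics/g5.png

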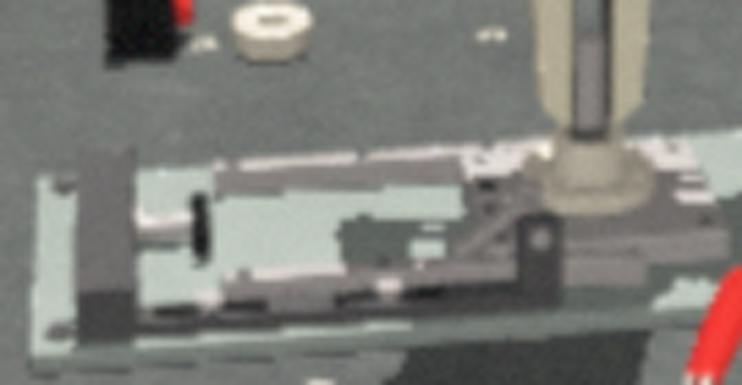

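Call:
drive_tool --dp '[[2,0,0],[5,0,0],[8,0,0],[11,0,0],[14,0,0],[17,0,0],[20,0,0],[23,0,0],[26,0,0],[28,0,0]]' --angular '[[0,0,0],[0,0,0],[0,0,0],[0,0,0],[0,0,0],[0,0,0],[0,0,0],[0,0,0],[0,0,0],[0,0,0]]' --fingers '[5,5,5,5,5,5,5,5,5,5]'

```text
clock: 11.8
tcp_pos: [540.5, -76.6, 56.3]
tcp_rot: [[0.997, 0.078, 0.0], [0.078, -0.997, 0.001], [0.0, -0.001, -1.0]]
wrist_force: [-1.7, -0.1, -0.5]
finger_gap: 13.4
```

```bash
python3 look.py 6
```

```text
11.85 [540.78 -76.54  56.32] dock -23.987445671393854 -6.156742531081688 F dock 0.21891996345515366 0.39718072858543124 -0.2534056562982664 [-0.17 -0.1  -0.06]
```

View pics/g6.png

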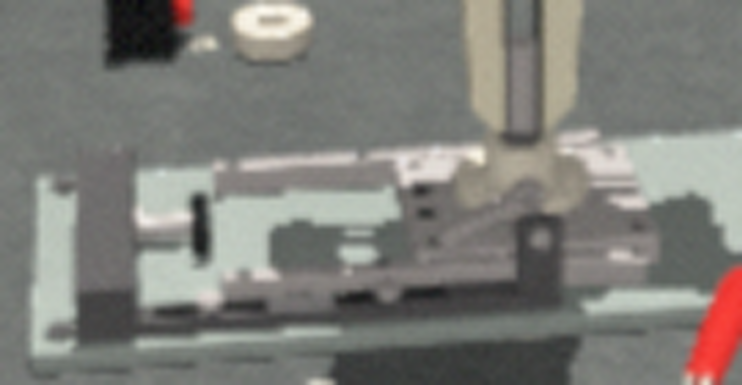

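Call:
drive_tool --dp '[[3,0,0],[8,0,0],[14,0,0],[20,0,0],[26,0,0],[32,0,0],[38,0,0],[44,0,0],[48,0,0],[50,0,0]]' --angular '[[0,0,0],[0,0,0],[0,0,0],[0,0,0],[0,0,0],[0,0,0],[0,0,0],[0,0,0],[0,0,0],[0,0,0]]' --fingers '[5,5,5,5,5,5,5,5,5,5]'

```text
clock: 13.1
tcp_pos: [590.8, -72.6, 56.3]
tcp_rot: [[0.997, 0.078, 0.0], [0.078, -0.997, 0.001], [0.0, -0.001, -1.0]]
wrist_force: [-1.4, -0.1, 0.2]
finger_gap: 13.1
```

```bash
python3 look.py 7
```

```text
13.15 [591.02 -72.61  56.36] dock 26.40645360261883 -6.214713723003874 F dock 1.5550483205853547 0.22312167270633856 -1.1709814699862644 [-0.08 -0.19 -0.01]
```

View pics/g7.png

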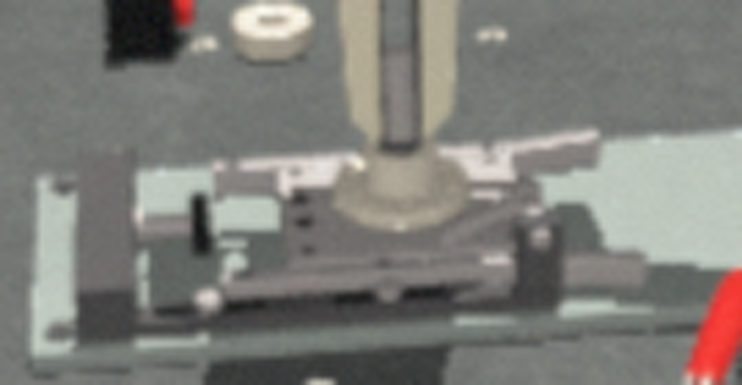

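Call:
drive_tool --dp '[[2,0,0],[5,0,0],[8,0,0],[11,0,0],[14,0,0],[17,0,0],[19.5,0,0],[21,0,0],[22,0,0],[22,0,0]]' --angular '[[0,0,0],[0,0,0],[0,0,0],[0,0,0],[0,0,0],[0,0,0],[0,0,0],[0,0,0],[0,0,0],[0,0,0]]' --fingers '[5,5,5,5,5,5,5,5,5,5]'

```text
clock: 14.4
tcp_pos: [613.1, -70.9, 56.3]
tcp_rot: [[0.997, 0.078, 0.001], [0.078, -0.997, 0.001], [0.001, -0.001, -1.0]]
wrist_force: [1.0, 0.4, -1.1]
finger_gap: 13.3
```

```bash
python3 look.py 8
```

```text
14.45 [613.05 -70.9   56.32] dock 48.50898802815986 -6.255723125386951 F dock -0.46422708943576196 -0.27307770195187037 -1.5719681941895958 [-0.1  -0.04  0.  ]
```

View pics/g8.png

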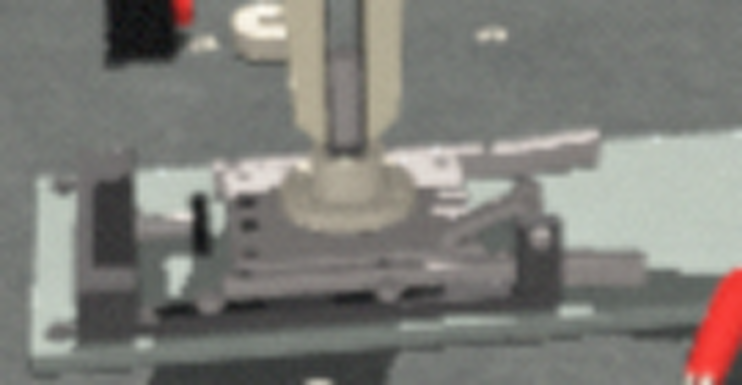

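Call:
drive_tool --dp '[[1,0,0],[2,0,0],[3,0,0],[4,0,0],[5,0,0],[6,0,0],[7,0,0],[8,0,0],[8,0,0],[8,0,0]]' --angular '[[0,0,0],[0,0,0],[0,0,0],[0,0,0],[0,0,0],[0,0,0],[0,0,0],[0,0,0],[0,0,0],[0,0,0]]' --fingers '[5,5,5,5,5,5,5,5,5,5]'

```text
clock: 15.7
tcp_pos: [620.8, -70.2, 56.4]
tcp_rot: [[0.997, 0.078, 0.001], [0.078, -0.997, 0.001], [0.001, -0.001, -1.0]]
wrist_force: [-4.8, -0.1, 1.3]
finger_gap: 13.6
```

```bash
python3 look.py 9;python3 look.py 9
```

```text
15.75 [620.83 -70.24  56.33] dock 56.31056625350948 -6.2204050147278 F dock -4.082923436524725 -0.31528140710929986 1.2322441265757895 [-0.08  0.69  0.02]
15.8 [620.8  -70.26  56.3 ] dock 56.27901916586262 -6.231285524537395 F dock -4.520073913639106 0.13358126220984987 2.441590478054376 [-0.02  0.63 -0.03]
```

View pics/g9.png

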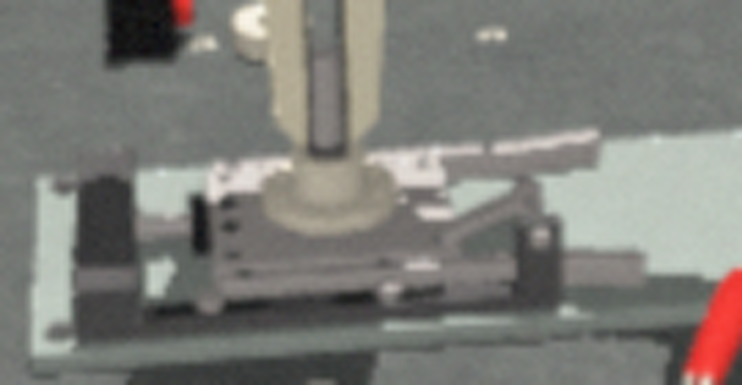

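Call:
drive_tool --dp '[[0.5,0,0],[1,0,0],[1.5,0,0],[2,0,0],[2.5,0,0],[3,0,0],[3.5,0,0],[4,0,0],[4,0,0],[4,0,0]]' --angular '[[0,0,0],[0,0,0],[0,0,0],[0,0,0],[0,0,0],[0,0,0],[0,0,0],[0,0,0],[0,0,0],[0,0,0]]' --fingers '[5,5,5,5,5,5,5,5,5,5]'

```text
clock: 17.05
tcp_pos: [624.6, -69.9, 56.3]
tcp_rot: [[0.997, 0.078, 0.0], [0.078, -0.997, 0.001], [0.0, -0.001, -1.0]]
wrist_force: [-6.0, 0.7, 2.9]
finger_gap: 13.5
```

```bash
python3 look.py 10;python3 look.py 10
```

```text
17.1 [624.56 -69.91  56.32] dock 60.05758581738708 -6.181759201228991 F dock -5.693570293134938 0.36164265857827177 3.765796042513889 [-0.06  0.93  0.04]
17.15 [624.56 -69.89  56.32] dock 60.062155849467814 -6.163467160553817 F dock -5.767103825356703 1.2229874420005642 2.1546747639415096 [-0.02  0.96  0.  ]
```

View pics/g10.png

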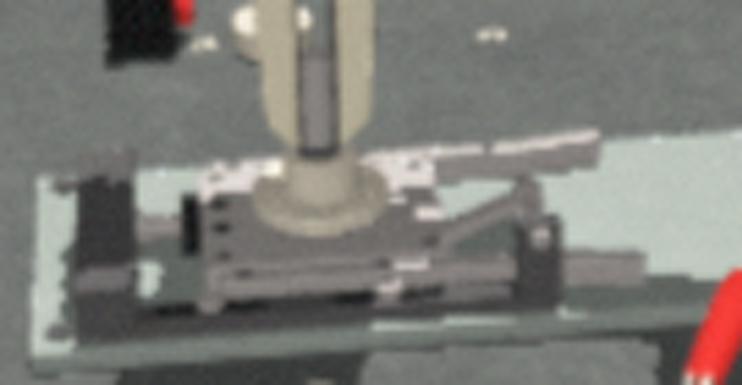

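Call:
drive_tool --dp '[[0.4,0,0],[0.8,0,0],[1.2,0,0],[1.6,0,0],[2,0,0],[2,0,0],[2,0,0],[2,0,0],[2,0,0],[2,0,0]]' --angular '[[0,0,0],[0,0,0],[0,0,0],[0,0,0],[0,0,0],[0,0,0],[0,0,0],[0,0,0],[0,0,0],[0,0,0]]' --fingers '[5,5,5,5,5,5,5,5,5,5]'

```text
clock: 18.4
tcp_pos: [626.2, -69.7, 56.3]
tcp_rot: [[0.997, 0.078, -0.001], [0.078, -0.997, 0.001], [-0.001, -0.001, -1.0]]
wrist_force: [-6.5, -0.4, 3.3]
finger_gap: 13.5
```

```bash
python3 look.py 11;python3 look.py 11; python3 - <<'E'
import cv2,numpy as np
r=[]
for n in ("10","11"):
    s=cv2.imread(f"pics/s{n}.png"); r.append(cv2.resize(s[215:255,240:300],None,fx=6.6,fy=10,interpolation=2))
cv2.imwrite("pics/c11.png",np.hstack(r))
E
```

```text
18.45 [626.23 -69.75  56.37] dock 61.734935412050106 -6.151161282891987 F dock -7.129572053114926 1.619398515549461 3.96786023189438 [-0.1   1.01 -0.03]
18.5 [626.21 -69.78  56.36] dock 61.71900068003582 -6.179806388680752 F dock -6.471890609246071 0.604190489394542 3.871753843015536 [-0.13  1.03 -0.03]
```

View pics/c11.png

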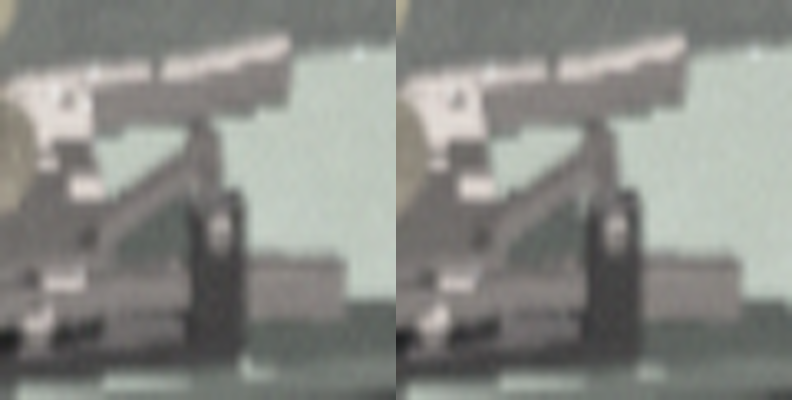

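Call:
drive_tool --dp '[[0.4,0,0],[0.8,0,0],[1.2,0,0],[1.5,0,0],[1.5,0,0],[1.5,0,0],[1.5,0,0],[1.5,0,0],[1.5,0,0],[1.5,0,0]]' --angular '[[0,0,0],[0,0,0],[0,0,0],[0,0,0],[0,0,0],[0,0,0],[0,0,0],[0,0,0],[0,0,0],[0,0,0]]' --fingers '[5,5,5,5,5,5,5,5,5,5]'

```text
clock: 19.75
tcp_pos: [627.3, -69.6, 56.4]
tcp_rot: [[0.997, 0.078, -0.002], [0.078, -0.997, 0.001], [-0.002, -0.001, -1.0]]
wrist_force: [-7.0, -0.7, 4.5]
finger_gap: 13.7
```

```bash
cat > cmp.py <<'E'
import cv2,numpy as np,sys
r=[]
for n in sys.argv[1:3]:
    s=cv2.imread(f"pics/s{n}.png"); r.append(cv2.resize(s[215:255,240:300],None,fx=6.6,fy=10,interpolation=2))
cv2.imwrite(f"pics/c{sys.argv[2]}.png",np.hstack(r))
E
python3 look.py 12;python3 look.py 12; python3 cmp.py 11 12
```

```text
19.8 [627.31 -69.65  56.4 ] dock 62.82049282536903 -6.137754485870227 F dock -6.911788349249002 0.5496421352501806 4.606044992821591 [-0.07  1.09  0.  ]
19.85 [627.28 -69.64  56.38] dock 62.79292192776946 -6.1262551349883605 F dock -7.201562537964313 0.816591446495943 3.955980973147565 [-0.12  1.08  0.02]
```

View pics/c12.png

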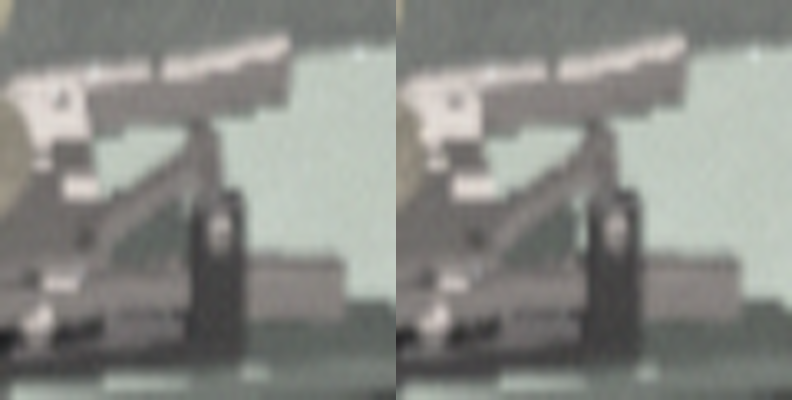

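Call:
drive_tool --dp '[[0.4,0,0],[0.8,0,0],[1.2,0,0],[1.5,0,0],[1.5,0,0],[1.5,0,0],[1.5,0,0],[1.5,0,0],[1.5,0,0],[1.5,0,0]]' --angular '[[0,0,0],[0,0,0],[0,0,0],[0,0,0],[0,0,0],[0,0,0],[0,0,0],[0,0,0],[0,0,0],[0,0,0]]' --fingers '[5,5,5,5,5,5,5,5,5,5]'

```text
clock: 21.1
tcp_pos: [628.3, -69.6, 56.4]
tcp_rot: [[0.997, 0.078, -0.003], [0.078, -0.997, 0.001], [-0.003, -0.001, -1.0]]
wrist_force: [-7.7, -0.4, 4.6]
finger_gap: 13.3
```

```bash
python3 look.py 13;python3 look.py 13; python3 cmp.py 12 13
```

```text
21.15 [628.33 -69.55  56.43] dock 63.84222261064004 -6.125512433872272 F dock -6.353455947388237 0.5492389675705277 4.929811488363315 [-0.16  1.14  0.01]
21.2 [628.35 -69.59  56.41] dock 63.85806940633363 -6.166047182374035 F dock -7.065467437071606 0.7018351252339876 3.783969792955248 [-0.11  1.07 -0.05]
```

View pics/c13.png

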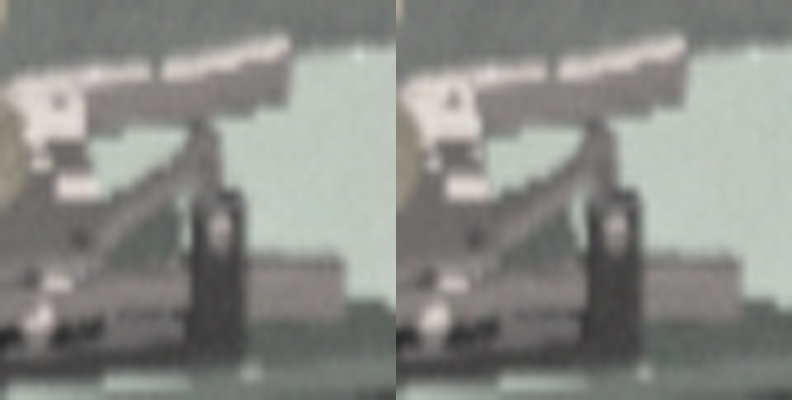

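View pics/g13.png

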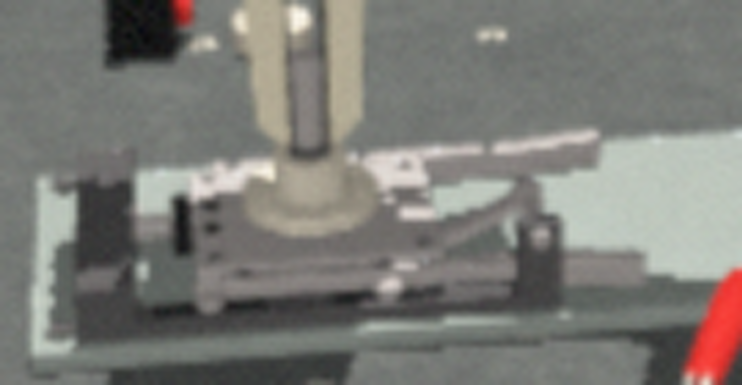

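Call:
drive_tool --dp '[[0.3,0,0],[0.6,0,0],[0.9,0,0],[1.2,0,0],[1.2,0,0],[1.2,0,0],[1.2,0,0],[1.2,0,0],[1.2,0,0],[1.2,0,0]]' --angular '[[0,0,0],[0,0,0],[0,0,0],[0,0,0],[0,0,0],[0,0,0],[0,0,0],[0,0,0],[0,0,0],[0,0,0]]' --fingers '[5,5,5,5,5,5,5,5,5,5]'

```text
clock: 22.45
tcp_pos: [629.0, -69.5, 56.5]
tcp_rot: [[0.997, 0.078, -0.004], [0.078, -0.997, 0.001], [-0.004, -0.001, -1.0]]
wrist_force: [-7.0, 0.2, 4.9]
finger_gap: 13.6
```

```bash
python3 look.py 14;python3 look.py 14; python3 cmp.py 13 14
```

```text
22.5 [629.06 -69.5   56.48] dock 64.5789234246724 -6.129837021125665 F dock -7.115447668855598 0.33205525883258036 4.015334347782399 [-0.08  1.15 -0.01]
22.55 [629.08 -69.48  56.5 ] dock 64.59922547245269 -6.113168669681366 F dock -7.316216174933156 0.33054809307919014 5.292240494311399 [-0.07  1.18 -0.05]
```

View pics/c14.png

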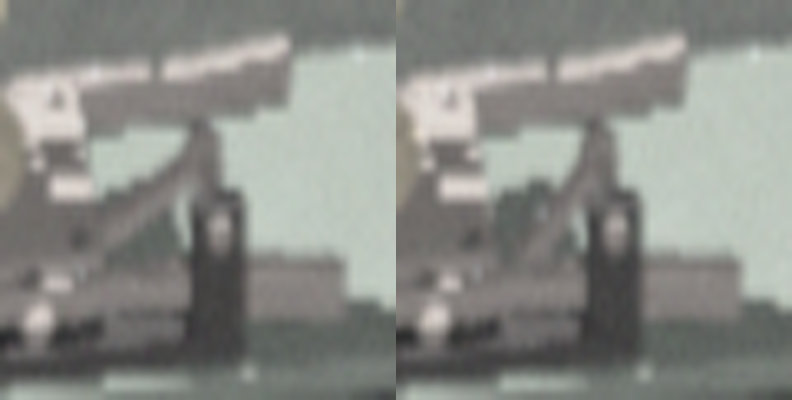

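The catch has dropped: in the c14 crop its arm now runs from (595,150) to (525,265), the same slope as at the start. I'll ease off slightly, re-level, then release.

Call:
drive_tool --dp '[[-0.3,0,0],[-0.6,0,0],[-1,0,0],[-1.4,0,0],[-1.8,0,0],[-2,0,0],[-2,0,0],[-2,0,0],[-2,0,0],[-2,0,0]]' --angular '[[0,0.1,0],[0,0.2,0],[0,0.2,0],[0,0.2,0],[0,0.2,0],[0,0.2,0],[0,0.2,0],[0,0.2,0],[0,0.2,0],[0,0.2,0]]' --fingers '[5,5,5,5,5,5,5,5,5,5]'

```text
clock: 23.8
tcp_pos: [627.0, -69.6, 56.4]
tcp_rot: [[0.997, 0.078, -0.0], [0.078, -0.997, 0.001], [-0.0, -0.001, -1.0]]
wrist_force: [-4.6, -0.3, -0.8]
finger_gap: 13.4
```

```bash
python3 look.py 15;python3 look.py 15; python3 cmp.py 14 15
```

```text
23.85 [626.98 -69.63  56.38] dock 62.49565542896463 -6.0994396928331565 F dock -3.8297053410865853 -0.04356636988476678 -0.960882870242013 [-0.09  0.65 -0.05]
23.9 [627.02 -69.64  56.4 ] dock 62.53660359637969 -6.112277784167726 F dock -4.713184762807857 0.4479096188738264 -0.8931646539432943 [-0.07  0.64 -0.05]
```

View pics/c15.png

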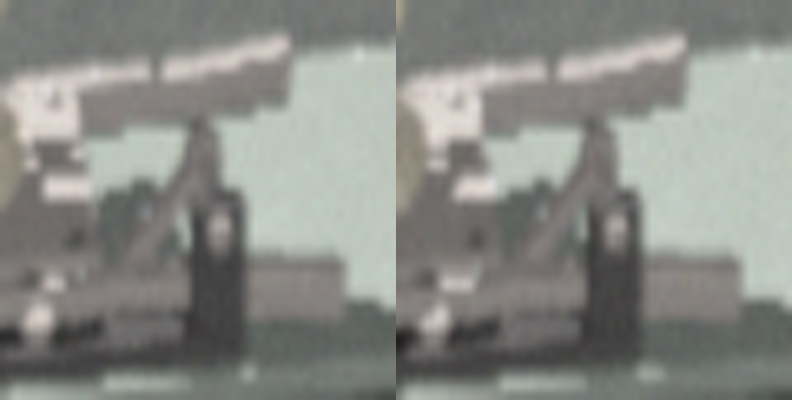

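Call:
drive_tool --dp '[[0,0,0],[0,0,0],[0,0,0],[0,0,0],[0,0,0],[0,0,0],[0,0,0],[0,0,0],[0,0,0],[0,0,0]]' --angular '[[0,0,0],[0,0,0],[0,0,0],[0,0,0],[0,0,0],[0,0,0],[0,0,0],[0,0,0],[0,0,0],[0,0,0]]' --fingers '[15,18,22,28,35,42,50,50,50,50]'

```text
clock: 25.15
tcp_pos: [627.0, -69.6, 56.4]
tcp_rot: [[0.997, 0.078, -0.0], [0.078, -0.997, 0.001], [-0.0, -0.001, -1.0]]
wrist_force: [-0.3, -0.3, -0.1]
finger_gap: 50.0
```

```bash
python3 look.py 16; python3 cmp.py 15 16
```

```text
25.2 [626.97 -69.62  56.36] dock 62.486056343658554 -6.084077202943008 F dock 0.42250923363963805 -0.685383007184074 -0.31652809802548687 [ 0.03 -0.11  0.03]
```

View pics/g16.png

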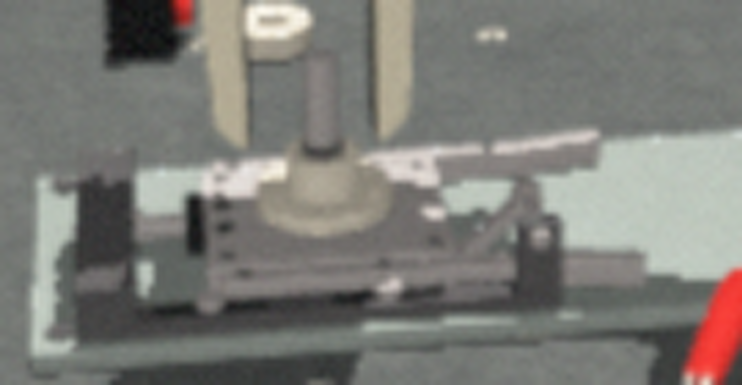

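Released: the post stands free between the fingers, and the tail sits back against the lowered catch. Now I'll retreat straight up.

Call:
drive_tool --dp '[[0,0,-10],[0,0,-30],[0,0,-60],[0,0,-90],[0,0,-120],[-30,0,-140],[-70,0,-150],[-120,0,-150],[-150,0,-150],[-150,0,-150]]' --angular '[[0,0,0],[0,0,0],[0,0,0],[0,0,0],[0,0,0],[0,0,0],[0,0,0],[0,0,0],[0,0,0],[0,0,0]]' --fingers '[50,50,50,50,50,50,50,50,50,50]'

```text
clock: 26.45
tcp_pos: [476.8, -81.8, 208.5]
tcp_rot: [[0.997, 0.077, 0.002], [0.077, -0.997, 0.0], [0.002, -0.0, -1.0]]
wrist_force: [-0.2, 0.9, -0.2]
finger_gap: 50.3
```

```bash
python3 look.py 17; python3 - <<'E'
import cv2,numpy as np
from rig import capture
t=capture("top")[:,:,::-1];cv2.imwrite("pics/t17.png",t);s=cv2.imread("pics/s17.png");a=cv2.imread("pics/s0.png") if 0 else cv2.imread("pics/side0.png")
v=np.vstack([cv2.resize(x[155:265,165:310],(527,298 if i else 298),interpolation=2) for i,x in enumerate((a,s))])
w=cv2.resize(t[95:285,175:265],(270,570),interpolation=2);w=cv2.copyMakeBorder(w,0,26,0,0,0)
cv2.imwrite("pics/fin.png",np.hstack([v,w]))
E
```

```text
26.5 [477.88 -81.73 208.4 ] dock -87.09566612179802 -6.354956200207072 F dock -0.3802823371929661 0.025003114978453297 -0.6673786343477834 [-0.05 -0.1   0.04]
```

View pics/fin.png

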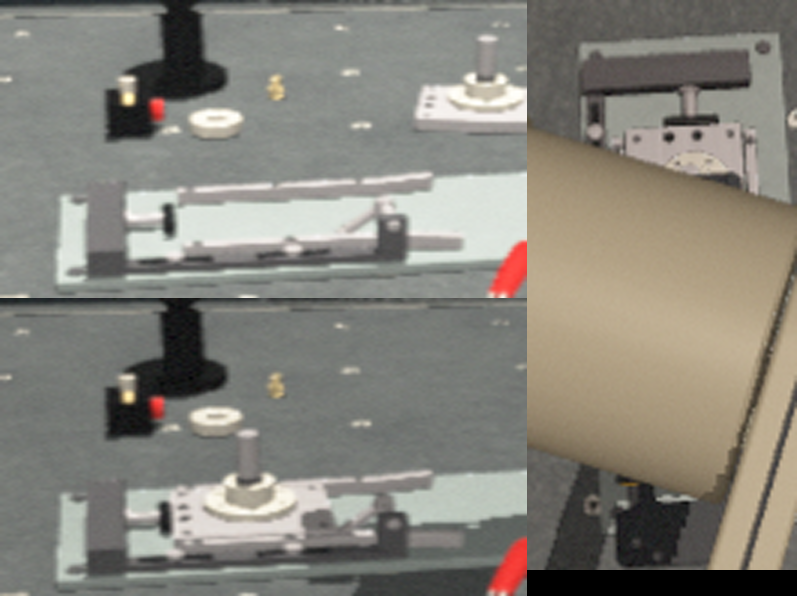

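The final picture shows the pallet seated against the buffer. The catch arm runs (382,503)→(345,527), matching its starting slope of (380,205)→(345,230). The magnet, ring and fitting have not moved.

```bash
python3 -c "
from rig import ticket
print(ticket.hand_in())"
```

```text
the job is handed in; nothing more can be done
None
```

The pallet is in the dock and held by the catch. I handed the job in at about 26.5 s of the 61 s allowed; no verdict is reported.

**What I did:** I gripped the post with the jaws along the lane and set the pallet flat on the bed at the mouth. I then slid it in nose first so that its front edge lifted the catch. The nose met the buffer with the post at about dock x = 55.5 mm, which puts the gate shift at about +8 mm. I pressed in 1–2 mm steps until the catch dropped, at roughly 9 mm of compression with about 7 N on the wrist. That left the 12.5 mm end stop untouched. I eased back 2 mm, let go, and lifted the arm clear.

**Last checks:**
- **Catch:** its arm has the same slope in the side view as at the start, so it is fully down behind the tail.
- **Pallet:** it is flat between the rails, with the buffer still against the nose.
- **Wrist force:** near zero after release, with the robot clear of everything.
- **Loose things:** the magnet, ring and fitting have not moved in the side view. The gauge block was outside that last crop, so I did not check it, but the arm stayed well away from it.

**Disagreement:** the side camera put the pallet up to about 5 mm further to the right (−y) than the top camera did. I went by the top view, and the pallet met no noticeable sideways force going into the rails.

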